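# Unload the drill vise into the right compartment

### The arm

A 7-joint arm with a two-finger parallel gripper is mounted at the origin on the work surface. World frame = base frame: x ahead of the robot, y to its left, z up, the work surface at z = 0. Lengths are in m, angles in rad, forces in N, time in s.
With the tool pointing down it reaches from about 0.4 to 0.85 m from the base axis. Payload 4.5 kg.
Tool frame: the origin (TCP) lies midway between the tips of the shut fingers; the grasp point (between the pads) lies behind it (r.grip_point_offset is the z of the grasp point in the tool frame, in m); z points along the fingers, y is the line along which they close (so a half turn about z gives the same grasp; the last joint's range is limited). The gripper opens to 88 mm and grips with 3 to 60 N. Pads are 18 mm wide; open, the fingers measure 123 mm over their backs; the gripper's body (75 mm by 187 mm) begins 45 mm behind the grasp point.
Start: joints at [1.251, 0.689, -0.195, 1.565, 0.157, 0.902, -0.215], TCP at [0.217, -0.586, 0.239] pointing down, gripper open.
Joint ranges: [-3.01, 3.01], [-0.46, 2.08], [-1.47, 1.51], [0.13, 2.56], [-1, 4.14], [0.04, 2.09], [-2.66, 2.66]. Speed limits (rad/s): [2.57, 2.57, 3.14, 3.14, 3.14, 3.14, 3.14].

### API

Orientations are given as a unit quaternion [x, y, z, w].
In Python, from plant import r, optics, workorder gives the robot as it stands.
- The arm moves only by the shell command python3 -m creep 'ROWS' [FORCE]. ROWS is JSON, a list of rows, each an object of numbers: "grip": the gripper command: -1 is shut, 1 is fully open, values between are in proportion; "tx", "ty", "tz": the shift along the tool's x, y, z in cm; "spin": the turn about the tool's z in degrees. In form: [{"grip": .., "tx": .., "ty": .., "tz": .., "spin": ..}, ...]. A call has 1 to 8 rows; each row shifts and turns the commanded pose from where the row before left it, along the tool's axes as they then stand; what a row does not reach is not made up. A row lasts 1/12 s, in which the tool goes at most 41.7 mm and 7.16 degrees, less where a joint would pass 70% of its speed; a pose out of reach is approached as far as the arm can. A call with a gripper value outside its range is refused whole. The fingers move at their own pace and stop on an object; FORCE is the grip in N (left out, the last holds). Time passes only in rows, so rows that do not move let the fingers close. It gives the time, the measured TCP pose, the force, the opening and the grip force at its end, in the units of the state.
- r.get_state(): the state, without advancing time (a new reading comes with each control period).
- optics.snapshot(name): name is "scene" or "top" or "wrist"; returns (picture, depth): 400x640x3 uint8, red, green, blue; 400x640 float32, m along the optical axis (not along the pixel's ray), 0 where there is no reading.
- optics.get_calibration(name): a dict with "fx", "fy", "cx", "cy" (pixels), "D" ([k1, k2, p1, p2, k3] as OpenCV has them; the pictures are not rectified), "extrinsics" (4x4, takes a point from world to camera coordinates). Camera axes: x right, y down, z forward; pixel columns grow to the right and rows downward; lengths in m; the calibration is good to about 2 mm. A picture is of the moment at which its call begins: read the wrist's pose just before it. get_calibration takes no time and is no camera call; for the wrist camera it gives the pose at the moment of the call.
- workorder.finish_job(): hands the job in; it is judged then, once.
The state is a dict: "clock": time; "q": joint angles; "qd": joint speeds; "joint_torque": joint torques, N m; "tool_pos": TCP position; "eef_rot": TCP orientation; "contact_force": force on the tool from outside, world axes, zero at the start; "moment": the same for the moment, N m; "opening": opening from 0.0 (shut) to 1.0 (fully open); "finger_force": force on a finger pad.
Only numpy, scipy, OpenCV 4.12 (cv2) and the standard library are available. Lean on these libraries where they do the work, as an engineer would, in place of code of your own. Each camera call takes 0.05 s, during which the arm holds its last target. There are 200 camera calls.

### The job

The turned part clamped in the blue drill vise is finished: throw the red-balled cam lever all the way over to its other side to free the vise, then draw the sliding jaw back off the part by its black knob, a good centimetre. Lift the part out and set it down gently, standing upright, in the compartment of the grey tray that already holds a part of the same kind, leaving the vise free and open for the next one. Leave the two parts waiting on the wooden block, the finished parts in the tray and everything else on the bench as they are.

Things in the scene. Friction and masses are not known exactly. Their poses are not given: they have to be found in the camera images.
- vise: blue drill vise bolted down, foot 190 x 120 mm, bed 28 mm high. Origin: centre of its underside; x along the slide from the black knob (-x end, by the robot) to the fixed jaw (+x), y left, z up. Jaws 76 mm wide (y), tops 62 mm above the bench; a 20 mm upright gap in the fixed jaw centres round parts. Lever block: x -85 to -55 mm, 54 mm wide, 60 mm high, its ears 71 mm
- vise_seat (a point): point on the vise's bed, 28 mm above the bench, at x = +38.8 mm of the vise: the clamped part's underside is centred here
- cam_hinge (a point): point on the cam lever's hinge axis, 64 mm above the bench, at x = -70 mm of the vise. The axis is parallel to the vise's x
- lever_ball (a point): centre of the red ball (22 mm) on the end of the lever (10 mm bar), 70 mm from the hinge axis. At joint 0 the lever leans 0.9 rad from upright to the vise's +y side (ball 55 mm to the side, 108 mm above the bench); it swings over the top to 0.9 rad on the -y side
- cam_lever (a joint): cam lever angle, rad: starts near 0 (locked, leaning to the vise's +y); 1.8 is the stop on the -y side (fully free). Below about 0.7 it holds the jaw's spindle and the jaw cannot be moved. Stays where it is left; about 2 N at the ball moves it
- jaw (a joint): how far the sliding jaw is drawn back from the part, m: starts near 0 (against the part), up to 0.036 towards the vise's -x. Once freed it slides with about 3 N and stays where it is left
- jaw_knob (a point): centre of the black round pull knob (31 mm diameter, 25 mm long along the vise's x) at the -x end of the jaw's 14 mm spindle, 44 mm above the bench, at x = -136.5 mm of the vise when the jaw is closed; moves with the jaw. Free space all round it: the foot of the vise ends 29 mm before it
- sleeve: plain bright steel sleeve, straight all the way up, 52 mm tall, 36 mm in diameter over the body, bored through, standing on end. Origin: centre of its underside, z up its axis. 230 g. Starts either between the jaws of the vise (underside 28 mm above the bench) or waiting on the wooden block.
- flange: brass bush with a 46 mm diameter flange as its top 10 mm, 52 mm tall, 36 mm in diameter over the body, bored through, standing on end. Origin: centre of its underside, z up its axis. 330 g. Starts either between the jaws of the vise (underside 28 mm above the bench) or waiting on the wooden block.
- step: dark steel stepped collar whose top 16 mm is a neck of 24 mm diameter, 52 mm tall, 36 mm in diameter over the body, bored through, standing on end. Origin: centre of its underside, z up its axis. 310 g. Starts either between the jaws of the vise (underside 28 mm above the bench) or waiting on the wooden block.
- done_sleeve: the finished bright steel sleeve already in the tray, exactly like the other, standing in the far (+x) half of one of the three compartments. Origin: centre of its underside.
- done_flange: the finished brass flanged bush already in the tray, exactly like the other, standing in the far (+x) half of one of the three compartments. Origin: centre of its underside.
- done_step: the finished dark steel stepped collar already in the tray, exactly like the other, standing in the far (+x) half of one of the three compartments. Origin: centre of its underside.
- tray: grey plastic tray fixed to the bench, 160 mm (x) x 390 mm (y) x 26 mm high, 4 mm walls and floor, open on top, with two walls across it making three equal compartments side by side along y, each about 152 mm (x) x 124 mm (y) inside. Origin: centre of its underside; y to the left, x away from the robot
- tray_c0 (a point): centre of the floor of the tray's left (+y) compartment, 4 mm above the bench; axes as the tray's
- tray_c1 (a point): centre of the floor of the tray's middle compartment; the three centres are 128.7 mm apart along the tray's y
- tray_c2 (a point): centre of the floor of the tray's right (-y) compartment
- block: wooden block 60 x 150 x 28 mm on the bench between robot and tray, on which the two parts not in the vise stand. Origin: centre of its underside
- spanner: open-ended spanner 170 mm long lying on the bench beside the vise, bystander
- deburrer: blue-handled hand tool 170 mm long lying on the bench, bystander
- race: steel bearing race, 52 mm diameter, 13 mm high, lying flat, bystander
- rubber_bush: black rubber bush, 42 mm diameter, 24 mm high, bystander
- bolt: hexagon bolt about 75 mm long lying on the bench, bystander
- oil: green oil bottle, 60 mm diameter, 130 mm high, bystander
Not all that is in view belongs to the job. What is shaped like the flange but orange, pink or purple is not meant.

How it is judged:
On the way, in this order (a step that is already met when the one before it is completed fails the run):
1. the cam lever is thrown over to its free side, past 1.4 rad (value of joint cam_lever above 1.4 rad), for 0.1 s.
2. the sliding jaw is drawn back at least 8 mm (value of joint jaw above 0.008 m), for 0.1 s.
At the end, for the whole second after the job is handed in: The part from the vise stands upright (0.1 rad) and still on the floor of the compartment holding the finished part of its kind; the other two parts moved under 20 mm and stand; finished parts in the tray stand; cam lever past 1.2 rad, jaw open 8 mm or more (((((x of sleeve in the frame of tray_c0 between -0.075 and 0.075 m and y of sleeve in the frame of tray_c0 between -0.062 and 0.062 m and z of sleeve in the frame of tray_c0 below 0.008 m and y of done_sleeve in the frame of tray_c0 between -0.062 and 0.062 m) or (x of sleeve in the frame of tray_c1 between -0.075 and 0.075 m and y of sleeve in the frame of tray_c1 between -0.062 and 0.062 m and z of sleeve in the frame of tray_c1 below 0.008 m and y of done_sleeve in the frame of tray_c1 between -0.062 and 0.062 m) or (x of sleeve in the frame of tray_c2 between -0.075 and 0.075 m and y of sleeve in the frame of tray_c2 between -0.062 and 0.062 m and z of sleeve in the frame of tray_c2 below 0.008 m and y of done_sleeve in the frame of tray_c2 between -0.062 and 0.062 m)) and angle between sleeve's own z axis and vertical below 0.1 rad and linear speed of sleeve below 0.02 m/s and distance of each of flange, step from where it was at the start of the episode below 0.02 m and angle between each of flange, step's own z axis and vertical below 0.15 rad and horizontal distance between each of flange, step and vise_seat above 0.05 m) or (((x of flange in the frame of tray_c0 between -0.075 and 0.075 m and y of flange in the frame of tray_c0 between -0.062 and 0.062 m and z of flange in the frame of tray_c0 below 0.008 m and y of done_flange in the frame of tray_c0 between -0.062 and 0.062 m) or (x of flange in the frame of tray_c1 between -0.075 and 0.075 m and y of flange in the frame of tray_c1 between -0.062 and 0.062 m and z of flange in the frame of tray_c1 below 0.008 m and y of done_flange in the frame of tray_c1 between -0.062 and 0.062 m) or (x of flange in the frame of tray_c2 between -0.075 and 0.075 m and y of flange in the frame of tray_c2 between -0.062 and 0.062 m and z of flange in the frame of tray_c2 below 0.008 m and y of done_flange in the frame of tray_c2 between -0.062 and 0.062 m)) and angle between flange's own z axis and vertical below 0.1 rad and linear speed of flange below 0.02 m/s and distance of each of sleeve, step from where it was at the start of the episode below 0.02 m and angle between each of sleeve, step's own z axis and vertical below 0.15 rad and horizontal distance between each of sleeve, step and vise_seat above 0.05 m) or (((x of step in the frame of tray_c0 between -0.075 and 0.075 m and y of step in the frame of tray_c0 between -0.062 and 0.062 m and z of step in the frame of tray_c0 below 0.008 m and y of done_step in the frame of tray_c0 between -0.062 and 0.062 m) or (x of step in the frame of tray_c1 between -0.075 and 0.075 m and y of step in the frame of tray_c1 between -0.062 and 0.062 m and z of step in the frame of tray_c1 below 0.008 m and y of done_step in the frame of tray_c1 between -0.062 and 0.062 m) or (x of step in the frame of tray_c2 between -0.075 and 0.075 m and y of step in the frame of tray_c2 between -0.062 and 0.062 m and z of step in the frame of tray_c2 below 0.008 m and y of done_step in the frame of tray_c2 between -0.062 and 0.062 m)) and angle between step's own z axis and vertical below 0.1 rad and linear speed of step below 0.02 m/s and distance of each of sleeve, flange from where it was at the start of the episode below 0.02 m and angle between each of sleeve, flange's own z axis and vertical below 0.15 rad and horizontal distance between each of sleeve, flange and vise_seat above 0.05 m)) and value of joint cam_lever above 1.2 rad and value of joint jaw above 0.008 m and angle between each of done_sleeve, done_flange, done_step's own z axis and vertical below 0.15 rad); the robot touches nothing.
It fails at once if a part is pulled up out of the vise before the jaw is drawn back (value of joint jaw below 0.008 m and ((horizontal distance between sleeve and vise_seat below 0.05 m and height (world z) of sleeve above 0.04 m) or (horizontal distance between flange and vise_seat below 0.05 m and height (world z) of flange above 0.04 m) or (horizontal distance between step and vise_seat below 0.05 m and height (world z) of step above 0.04 m))).
It fails at once if a part comes down in the tray hard (faster than 0.35 m/s within 15 mm of its floor) ((linear speed of sleeve above 0.35 m/s and z of sleeve in the frame of tray below 0.019 m and horizontal distance between sleeve and tray below 0.22 m) or (linear speed of flange above 0.35 m/s and z of flange in the frame of tray below 0.019 m and horizontal distance between flange and tray below 0.22 m) or (linear speed of step above 0.35 m/s and z of step in the frame of tray below 0.019 m and horizontal distance between step and tray below 0.22 m)).
It fails at once if a finished part in the tray is pushed more than 25 mm or tipped over (distance of any of done_sleeve, done_flange, done_step from where it was at the start of the episode above 0.025 m or angle between any of done_sleeve, done_flange, done_step's own z axis and vertical above 0.4 rad).
It fails at once if a bystander is moved more than 30 mm (distance of any of spanner, deburrer, race, rubber_bush, bolt, oil from where it was at the start of the episode above 0.03 m).
It also fails if it takes over 67 s, if anything falls off the work surface, if the arm or the gripper's body presses on something with over 40 N, if the wrist force passes 120 N, or if a joint passes its speed limit or range.

## Working session

There is one attempt and no reset: what is moved stays moved. The work goes in short steps, Python scripts to look and compute and a shell command to move; the robot and the scene stay as the last step left them, time stands still between calls to the robot, and variables do not carry over. Pictures are saved under pics/ and viewed, at most 10 in all, crops included, and the job is handed in when it is done.

```bash
mkdir -p pics; ls
python3 - <<'E'
from plant import r,optics
import cv2,numpy as np
s=r.get_state();print(s['clock'],s['tool_pos'],s['eef_rot'],s['opening'],r.grip_point_offset)
for n in('scene','top'):
    p,d=optics.snapshot(n);np.savez(f'pics/{n}.npz',p=p,d=d);cv2.imwrite(f'pics/{n}0.png',p[:,:,::-1])
    c=optics.get_calibration(n);print(n,{k:np.round(v,3).tolist() for k,v in c.items()}, (d>0).mean())
E
```

```text
pics
0.0 [ 0.21631989 -0.58569519  0.23790567] [ 9.84383222e-01  1.76036431e-01 -2.04135725e-04 -8.97214169e-04] 0.9984906352843936 -0.0187
scene {'fx': 385.768, 'fy': 385.768, 'cx': 312.248, 'cy': 202.251, 'D': [0.031, 0.0, 0.0, 0.0, 0.0], 'extrinsics': [[0.06, 0.998, 0.019, -0.078], [0.695, -0.028, -0.718, -0.305], [-0.716, 0.056, -0.695, 1.416], [0.0, 0.0, 0.0, 1.0]]} 0.99583984375
top {'fx': 411.642, 'fy': 411.642, 'cx': 325.057, 'cy': 203.244, 'D': [-0.071, 0.0, 0.0, 0.0, 0.0], 'extrinsics': [[0.011, -1.0, -0.008, 0.03], [-0.98, -0.009, -0.197, 0.522], [0.197, 0.01, -0.98, 1.101], [0.0, 0.0, 0.0, 1.0]]} 0.99583984375
```

View pics/top0.png

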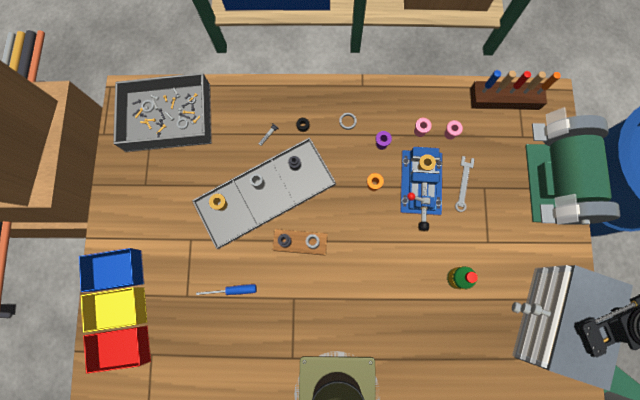

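View pics/scene0.png

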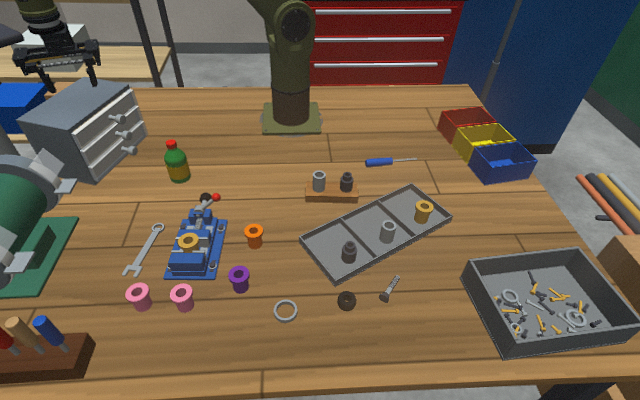

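The part in the vise is the brass flange, at (427,162) in the top view. Lookalikes are orange (375,181), purple (383,139), pink (423,125) and (454,128), and the finished brass one in the tray's left compartment at (218,201). The lever ball is at (411,196) on the +y side, and the knob is at (424,226).

```bash
cat > h.py <<'E'
import numpy as np,cv2
from scipy.spatial.transform import Rotation as R
def ray(c,uv,z):
    K=np.array([[c['fx'],0,c['cx']],[0,c['fy'],c['cy']],[0,0,1]]);E=np.array(c['extrinsics'])
    n=cv2.undistortPoints(np.float64(uv).reshape(-1,1,2),K,np.array(c['D'])).reshape(-1,2)
    d=np.c_[n,np.ones(len(n))]@E[:3,:3]; o=-E[:3,:3].T@E[:3,3]
    return o+d*((z-o[2])/d[:,2])[:,None]
def blob(p,box,lo,hi):
    x0,y0,x1,y1=box;m=cv2.inRange(cv2.cvtColor(p,cv2.COLOR_RGB2HSV)[y0:y1,x0:x1],np.array(lo),np.array(hi))
    n,l,s,c=cv2.connectedComponentsWithStats(m);i=1+s[1:,4].argmax();return c[i]+[x0,y0],s[i]
def tool(s,pt):
    "pt in tool frame, cm"
    return R.from_quat(s['eef_rot']).inv().apply(np.array(pt)-s['tool_pos'])*100
E
python3 - <<'E'
from h import *
from plant import r,optics
P={n:np.load(f'pics/{n}.npz')['p'] for n in('top','scene')}
C={n:optics.get_calibration(n) for n in P}
def go(l,n,box,lo,hi,z):
    b,s=blob(P[n],box,lo,hi);print(l,n,b.round(1),s[2:].tolist(),ray(C[n],b,z).round(4)[0])
go('ball','top',(400,188,420,204),(0,150,90),(8,255,255),.108)
go('ball','scene',(205,188,228,204),(0,150,90),(8,255,255),.108)
go('knob','top',(412,215,436,236),(0,0,0),(180,255,60),.05)
go('knob','scene',(195,188,214,206),(0,0,0),(180,255,60),.05)
go('flange','top',(414,148,440,176),(14,120,80),(30,255,255),.08)
go('flange','scene',(172,228,205,256),(14,120,80),(30,255,255),.078)
go('doneF','top',(205,190,232,214),(14,120,80),(30,255,255),.054)
go('doneS','top',(205,190,232,214),(14,120,80),(30,255,255),.054)
# vise outline, tray, block
b,s=blob(P['top'],(390,135,455,225),(100,120,40),(125,255,255));print('vise',b,s)
t=P['top']
tc=[(192,203),(312,139),(336,184),(217,248)];print('tray corners',ray(C['top'],tc,.026).round(3))
bl=[(274,229),(327,233)];print('block',ray(C['top'],bl,.028).round(3))
print('parts',ray(C['top'],[(285,241),(313,241),(294,162),(257,181),(375,181),(463,278),(241,290)],.07).round(3))
crop=cv2.resize(t[130:240,385:485],None,fx=5,fy=5,interpolation=cv2.INTER_CUBIC);cv2.imwrite('pics/vise.png',crop[:,:,::-1])
E
```

```text
ball top [411.2 195.8] [7, 6, 34] [ 0.5325 -0.1959  0.108 ]
ball scene [215.4 196.6] [9, 8, 56] [ 0.5224 -0.1955  0.108 ]
knob top [423.3 225.8] [10, 9, 72] [ 0.4601 -0.2389  0.05  ]
knob scene [204.9 196.5] [11, 9, 58] [ 0.4584 -0.2398  0.05  ]
flange top [426.7 162.1] [17, 15, 195] [ 0.6355 -0.2483  0.08  ]
flange scene [188.3 242.1] [21, 20, 318] [ 0.641  -0.2472  0.078 ]
doneF top [217.5 201.8] [18, 16, 208] [0.5222 0.3379 0.054 ]
doneS top [217.5 201.8] [18, 16, 208] [0.5222 0.3379 0.054 ]
vise [420.88215259 181.65940054] [  11   12   41   68 1468]
tray corners [[0.524 0.42  0.026]
 [0.72  0.076 0.026]
 [0.583 0.004 0.026]
 [0.395 0.339 0.026]]
block [[0.45  0.179 0.028]
 [0.441 0.029 0.028]]
parts [[ 0.412  0.142  0.07 ]
 [ 0.413  0.066  0.07 ]
 [ 0.635  0.123  0.07 ]
 [ 0.579  0.226  0.07 ]
 [ 0.582 -0.104  0.07 ]
 [ 0.317 -0.337  0.07 ]
 [ 0.28   0.256  0.07 ]]
```

View pics/vise.png

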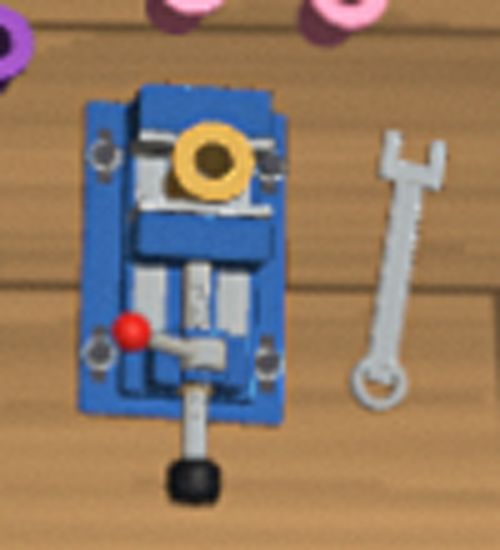

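The vise crop shows the brass flange at crop (212,160), the ball at (131,330) on the +y side and the knob at (193,480). Triangulating the ball gives (0.531, -0.194, 0.116), which puts the joint at about 0.15. I'll move above it and turn so that the fingers close along the vise's x.

```bash
python3 -m creep '[{"grip":1,"tx":2.7,"ty":-1.6,"tz":0,"spin":0},{"grip":1,"tx":2.7,"ty":-1.6,"tz":0,"spin":0},{"grip":1,"tx":2.7,"ty":-1.6,"tz":0,"spin":0},{"grip":1,"tx":2.7,"ty":-1.6,"tz":0,"spin":0},{"grip":1,"tx":2.7,"ty":-1.6,"tz":0,"spin":0},{"grip":1,"tx":2.7,"ty":-1.6,"tz":0,"spin":0},{"grip":1,"tx":2.7,"ty":-1.6,"tz":0,"spin":0},{"grip":1,"tx":2.7,"ty":-1.6,"tz":0,"spin":0}]' 15
python3 -m creep '[{"grip":0.3,"tx":2.7,"ty":-1.6,"tz":0,"spin":0},{"grip":0.3,"tx":2.7,"ty":-1.6,"tz":0,"spin":0},{"grip":0.3,"tx":2.7,"ty":-1.6,"tz":0,"spin":0},{"grip":0.3,"tx":2.7,"ty":-1.6,"tz":0,"spin":0},{"grip":0.3,"tx":2.7,"ty":-1.6,"tz":0,"spin":0},{"grip":0.3,"tx":2.7,"ty":-1.6,"tz":0,"spin":0},{"grip":0.3,"tx":2.7,"ty":-1.6,"tz":0,"spin":0},{"grip":0.3,"tx":0,"ty":0,"tz":0,"spin":-6.7}]'
python3 -m creep '[{"grip":0.3,"tx":0,"ty":0,"tz":0,"spin":-6.7},{"grip":0.3,"tx":0,"ty":0,"tz":0,"spin":-6.7},{"grip":0.3,"tx":0,"ty":0,"tz":0,"spin":-6.7},{"grip":0.3,"tx":0,"ty":0,"tz":0,"spin":-6.7},{"grip":0.3,"tx":0,"ty":0,"tz":0,"spin":-6.7},{"grip":0.3,"tx":0,"ty":0,"tz":0,"spin":-6.7},{"grip":0.3,"tx":0,"ty":0,"tz":0,"spin":-6.7},{"grip":0.3,"tx":0,"ty":0,"tz":0,"spin":-6.7}]'
python3 -m creep '[{"grip":0.3,"tx":0,"ty":0,"tz":0,"spin":-6.7},{"grip":0.3,"tx":0,"ty":0,"tz":0,"spin":0},{"grip":0.3,"tx":0,"ty":0,"tz":0,"spin":0},{"grip":0.3,"tx":0,"ty":0,"tz":0,"spin":0}]'
python3 - <<'E'
from h import *
from plant import r,optics
s=r.get_state();M=R.from_quat(s['eef_rot']).as_matrix();print(s['clock'],s['tool_pos'],np.degrees(np.arctan2(M[1,0],M[0,0])),s['q'].round(2) if hasattr(s['q'],'round') else s['q'])
print('to ball',tool(s,(.531,-.1945,.1155)))
c=optics.get_calibration('wrist');p,d=optics.snapshot('wrist');np.savez('pics/w1.npz',p=p,d=d);cv2.imwrite('pics/w1.png',p[:,:,::-1])
try:
    b,st=blob(p,(0,0,640,400),(0,150,90),(8,255,255));print(b,st,ray(c,b,.1155))
except Exception as e:print(e)
E
```

```text
clock: 0.77
tool_pos: [0.3754, -0.3899, 0.2385]
eef_rot: [0.984, 0.176, -0.0, -0.0]
contact_force: [0.0, -0.2, 0.3]
opening: 1.004
finger_force: 0.0
clock: 1.43
tool_pos: [0.5184, -0.2126, 0.2387]
eef_rot: [0.971, 0.239, 0.002, -0.002]
contact_force: [-0.7, 0.8, 0.8]
opening: 0.646
finger_force: 0.0
clock: 2.1
tool_pos: [0.513, -0.2209, 0.2384]
eef_rot: [0.761, 0.649, -0.0, -0.0]
contact_force: [0.3, 0.3, 0.1]
opening: 0.65
finger_force: 0.0
clock: 2.43
tool_pos: [0.5132, -0.2209, 0.2385]
eef_rot: [0.725, 0.689, -0.0, -0.0]
contact_force: [-0.0, -1.0, 0.3]
opening: 0.65
finger_force: 0.0
2.4333 [ 0.51315988 -0.22090883  0.23853653] 87.09762383041102 [ 0.62  0.63 -0.49  1.76  0.38  0.84 -0.1 ]
to ball [ 2.72741214  1.65249903 12.30314182]
[341.29824561 160.33082707] [331 149  22  23 399] [[ 0.53065792 -0.19232308  0.1155    ]]
```

View pics/w1.png

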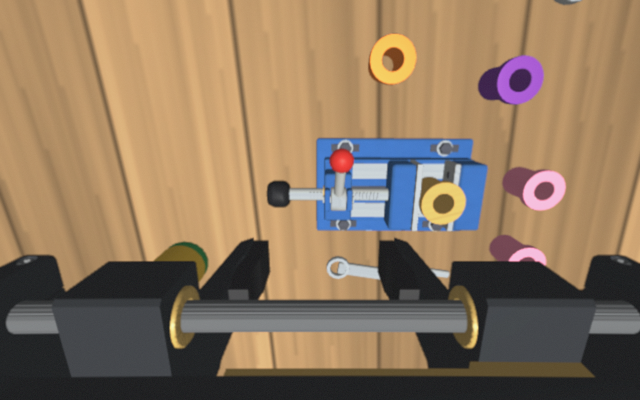

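The wrist view shows the ball at (341,160), at (0.531, -0.192), which agrees with the earlier measurement. Next I'll descend and grip it.

```bash
python3 -m creep '[{"grip":0.3,"tx":0.7,"ty":0.4,"tz":2,"spin":0},{"grip":0.3,"tx":0.7,"ty":0.4,"tz":2,"spin":0},{"grip":0.3,"tx":0.7,"ty":0.4,"tz":2,"spin":0},{"grip":0.3,"tx":0.8,"ty":0.45,"tz":2,"spin":0},{"grip":0.3,"tx":0,"ty":0,"tz":2,"spin":0},{"grip":0.3,"tx":0,"ty":0,"tz":2,"spin":0},{"grip":0.3,"tx":0,"ty":0,"tz":1.9,"spin":0},{"grip":0.3,"tx":0,"ty":0,"tz":0,"spin":0}]' 12
python3 -m creep '[{"grip":-1,"tx":0,"ty":0,"tz":0,"spin":0},{"grip":-1,"tx":0,"ty":0,"tz":0,"spin":0},{"grip":-1,"tx":0,"ty":0,"tz":0,"spin":0},{"grip":-1,"tx":0,"ty":0,"tz":0,"spin":0},{"grip":-1,"tx":0,"ty":0,"tz":0,"spin":0},{"grip":-1,"tx":0,"ty":0,"tz":0,"spin":0}]' 12
```

```text
clock: 3.15
tool_pos: [0.529, -0.1921, 0.0967]
eef_rot: [0.724, 0.69, -0.002, -0.002]
contact_force: [-0.5, -0.0, 0.3]
opening: 0.649
finger_force: 0.0
clock: 3.65
tool_pos: [0.5304, -0.1927, 0.1002]
eef_rot: [0.724, 0.69, -0.001, -0.0]
contact_force: [-0.7, 0.7, 3.2]
opening: 0.239
finger_force: 12.0
```

The opening is 21 mm, so the ball is held. Now I'll swing the lever along its arc.

```bash
python3 -m creep '[{"grip":-1,"tx":-0.87,"ty":0,"tz":-0.71,"spin":0},{"grip":-1,"tx":-0.97,"ty":0,"tz":-0.55,"spin":0},{"grip":-1,"tx":-1.05,"ty":0,"tz":-0.4,"spin":0},{"grip":-1,"tx":-1.09,"ty":0,"tz":-0.22,"spin":0},{"grip":-1,"tx":-1.12,"ty":0,"tz":-0.04,"spin":0}]'
python3 -m creep '[{"grip":-1,"tx":-1.11,"ty":0,"tz":0.13,"spin":0},{"grip":-1,"tx":-1.08,"ty":0,"tz":0.31,"spin":0},{"grip":-1,"tx":-1.01,"ty":0,"tz":0.48,"spin":0},{"grip":-1,"tx":-0.92,"ty":0,"tz":0.63,"spin":0},{"grip":-1,"tx":-0.81,"ty":0,"tz":0.77,"spin":0},{"grip":-1,"tx":0,"ty":0,"tz":0,"spin":0},{"grip":-1,"tx":0,"ty":0,"tz":0,"spin":0}]'
```

```text
clock: 4.07
tool_pos: [0.5278, -0.2438, 0.1205]
eef_rot: [0.724, 0.69, -0.0, -0.001]
contact_force: [-4.6, 3.4, 6.3]
opening: 0.235
finger_force: 12.0
clock: 4.65
tool_pos: [0.5247, -0.2976, 0.0963]
eef_rot: [0.725, 0.689, -0.002, 0.001]
contact_force: [-3.4, -6.4, 4.2]
opening: 0.231
finger_force: 12.1
```

```bash
python3 -m creep '[{"grip":0.3,"tx":0,"ty":0,"tz":0,"spin":0},{"grip":0.3,"tx":0,"ty":0,"tz":0,"spin":0},{"grip":0.3,"tx":0,"ty":0,"tz":0,"spin":0},{"grip":0.3,"tx":0,"ty":0,"tz":-2,"spin":0},{"grip":0.3,"tx":0,"ty":0,"tz":-3,"spin":0},{"grip":0.3,"tx":0,"ty":0,"tz":-3,"spin":0},{"grip":0.3,"tx":0,"ty":0,"tz":-2,"spin":6.9},{"grip":0.3,"tx":0,"ty":0,"tz":0,"spin":6.9}]'
python3 -m creep '[{"grip":0.3,"tx":0,"ty":0,"tz":0,"spin":6.9},{"grip":0.3,"tx":0,"ty":0,"tz":0,"spin":6.9},{"grip":0.3,"tx":0,"ty":0,"tz":0,"spin":6.9},{"grip":0.3,"tx":0,"ty":0,"tz":0,"spin":6.9},{"grip":0.3,"tx":0,"ty":0,"tz":0,"spin":6.9},{"grip":0.3,"tx":0,"ty":0,"tz":0,"spin":6.9},{"grip":0.3,"tx":0,"ty":0,"tz":0,"spin":6.9},{"grip":0.3,"tx":0,"ty":0,"tz":0,"spin":6.9}]'
python3 -m creep '[{"grip":0.3,"tx":0,"ty":0,"tz":0,"spin":6.9},{"grip":0.3,"tx":0,"ty":0,"tz":0,"spin":6.9},{"grip":0.3,"tx":0,"ty":0,"tz":0,"spin":6.9},{"grip":0.3,"tx":-2,"ty":-2,"tz":0,"spin":0},{"grip":0.3,"tx":-2,"ty":-2,"tz":0,"spin":0},{"grip":0.3,"tx":-2.4,"ty":-1.5,"tz":0,"spin":0},{"grip":0.3,"tx":0,"ty":0,"tz":0,"spin":0},{"grip":0.3,"tx":0,"ty":0,"tz":0,"spin":0}]'
python3 - <<'E'
from h import *
from plant import r,optics
s=r.get_state();M=R.from_quat(s['eef_rot']).as_matrix();print(s['clock'],np.degrees(np.arctan2(M[1,0],M[0,0])),np.round(s['q'],2))
print('to knob',tool(s,(.463,-.239,.025)))
c=optics.get_calibration('top');p,d=optics.snapshot('top');b,st=blob(p,(395,185,450,215),(0,150,90),(8,255,255));print(b,ray(c,b,.108))
c=optics.get_calibration('wrist');p,d=optics.snapshot('wrist');cv2.imwrite('pics/w2.png',p[:,:,::-1])
E
```

```text
clock: 5.32
tool_pos: [0.5299, -0.2927, 0.2006]
eef_rot: [0.803, 0.596, 0.003, 0.003]
contact_force: [1.1, 0.1, 0.1]
opening: 0.653
finger_force: 0.0
clock: 5.98
tool_pos: [0.5271, -0.2918, 0.196]
eef_rot: [0.988, 0.157, 0.001, -0.0]
contact_force: [0.1, 0.4, -0.3]
opening: 0.652
finger_force: 0.0
clock: 6.65
tool_pos: [0.4644, -0.2336, 0.1961]
eef_rot: [1.0, -0.02, -0.0, -0.001]
contact_force: [-0.0, 0.0, -0.4]
opening: 0.649
finger_force: 0.0
6.65 -2.2898345235218844 [ 0.4   0.61 -0.03  1.93  0.03  0.6  -1.26]
to knob [-0.10982075  0.56686663 17.10901702]Traceback (most recent call last):
  File "<stdin>", line 5, in <module>
  File "h.py", line 10, in blob
    n,l,s,c=cv2.connectedComponentsWithStats(m);i=1+s[1:,4].argmax();return c[i]+[x0,y0],s[i]
                                                    ~~~~~~~~~~~~~~^^
ValueError: attempt to get argmax of an empty sequence
```

The arm hides the lever in the top view. The held pose had already put the ball at the stop, so I'll go down to the knob.

```bash
python3 -m creep '[{"grip":0.3,"tx":-0.1,"ty":0.55,"tz":2.5,"spin":0.6},{"grip":0.3,"tx":0,"ty":0,"tz":2.5,"spin":0},{"grip":0.3,"tx":0,"ty":0,"tz":2.5,"spin":0},{"grip":0.3,"tx":0,"ty":0,"tz":2.5,"spin":0},{"grip":0.3,"tx":0,"ty":0,"tz":2.5,"spin":0},{"grip":0.3,"tx":0,"ty":0,"tz":2.5,"spin":0},{"grip":0.3,"tx":0,"ty":0,"tz":2,"spin":0},{"grip":0.3,"tx":0,"ty":0,"tz":0,"spin":0}]'
python3 -m creep '[{"grip":-1,"tx":0,"ty":0,"tz":0,"spin":0},{"grip":-1,"tx":0,"ty":0,"tz":0,"spin":0},{"grip":-1,"tx":0,"ty":0,"tz":0,"spin":0},{"grip":-1,"tx":0,"ty":0,"tz":0,"spin":0},{"grip":-1,"tx":0,"ty":0,"tz":0,"spin":0},{"grip":-1,"tx":0,"ty":0,"tz":0,"spin":0}]' 25
```

```text
clock: 7.37
tool_pos: [0.4634, -0.2403, 0.0223]
eef_rot: [1.0, -0.026, -0.002, -0.001]
contact_force: [-0.3, 1.0, -0.5]
opening: 0.65
finger_force: 0.0
clock: 7.87
tool_pos: [0.4649, -0.2385, 0.0269]
eef_rot: [1.0, -0.025, 0.001, -0.001]
contact_force: [2.0, 5.5, 3.0]
opening: 0.34
finger_force: 25.0
```

```bash
python3 -m creep '[{"grip":-1,"tx":-0.5,"ty":0,"tz":0,"spin":0},{"grip":-1,"tx":-0.5,"ty":0,"tz":0,"spin":0},{"grip":-1,"tx":-0.5,"ty":0,"tz":0,"spin":0},{"grip":-1,"tx":-0.5,"ty":0,"tz":0,"spin":0},{"grip":-1,"tx":0,"ty":0,"tz":0,"spin":0},{"grip":-1,"tx":0,"ty":0,"tz":0,"spin":0},{"grip":-1,"tx":0,"ty":0,"tz":0,"spin":0}]'
```

```text
clock: 8.45
tool_pos: [0.4445, -0.2374, 0.0269]
eef_rot: [1.0, -0.025, 0.001, -0.001]
contact_force: [0.1, 5.1, 3.5]
opening: 0.337
finger_force: 25.0
```

```bash
python3 -m creep '[{"grip":0.3,"tx":0,"ty":0,"tz":0,"spin":0},{"grip":0.3,"tx":0,"ty":0,"tz":0,"spin":0},{"grip":0.3,"tx":0,"ty":0,"tz":0,"spin":0},{"grip":0.3,"tx":0,"ty":0,"tz":-3,"spin":0},{"grip":0.3,"tx":0,"ty":0,"tz":-4,"spin":0},{"grip":0.3,"tx":0,"ty":0,"tz":-4,"spin":0},{"grip":0.3,"tx":0,"ty":0,"tz":-4,"spin":0},{"grip":0.6,"tx":0,"ty":0,"tz":-2,"spin":0}]'
python3 -m creep '[{"grip":0.6,"tx":3,"ty":0,"tz":0,"spin":0},{"grip":0.6,"tx":3,"ty":0,"tz":0,"spin":0},{"grip":0.6,"tx":3,"ty":0,"tz":0,"spin":0},{"grip":0.6,"tx":3,"ty":0,"tz":0,"spin":0},{"grip":0.6,"tx":0,"ty":0,"tz":0,"spin":0},{"grip":0.6,"tx":0,"ty":0,"tz":0,"spin":0},{"grip":0.6,"tx":0,"ty":0,"tz":0,"spin":0}]'
python3 - <<'E'
from h import *
from plant import r,optics
s=r.get_state();M=R.from_quat(s['eef_rot']).as_matrix();print(s['clock'],np.degrees(np.arctan2(M[1,0],M[0,0])),np.round(s['q'],2))
c=optics.get_calibration('wrist');p,d=optics.snapshot('wrist');cv2.imwrite('pics/w2.png',p[:,:,::-1])
b,st=blob(p,(120,0,520,250),(20,120,80),(30,255,255));w=ray(c,[b,[st[0]+120+st[2]/2,st[1]+st[3]/2]],.08);print(b,st,w, tool(s,[*w[1][:2],.058]))
E
```

```text
clock: 9.12
tool_pos: [0.4448, -0.241, 0.2002]
eef_rot: [1.0, -0.027, 0.003, 0.002]
contact_force: [0.6, -0.4, 0.7]
opening: 0.706
finger_force: 0.0
clock: 9.7
tool_pos: [0.5619, -0.2464, 0.1954]
eef_rot: [1.0, -0.027, -0.001, 0.0]
contact_force: [-0.7, -0.1, 0.2]
opening: 0.796
finger_force: 0.0
9.7 -3.080805888464971 [ 0.35  0.72 -0.02  1.65  0.02  0.77 -1.3 ]
[320.46712988 106.73383218] [ 174   79   54   57 1871] [[ 0.63730121 -0.24878236  0.08      ]
 [ 0.6366822  -0.2491823   0.08      ]] [ 7.50674574 -0.12900413 13.72739613]
```

View pics/w2.png

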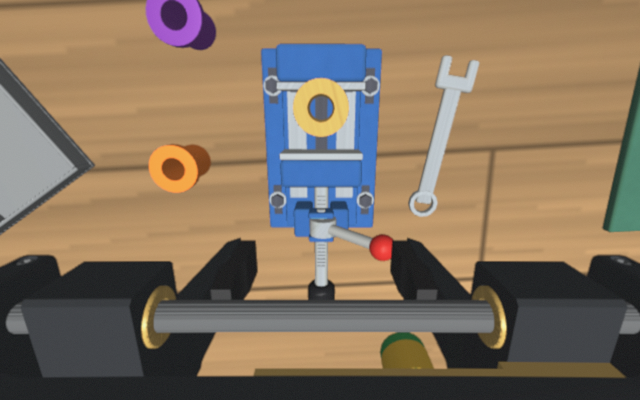

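The jaw is open (face at row 157, clear of the flange at (321,107)), and the lever is over at (382,247). Next I'll go to the flange.

```bash
python3 -m creep '[{"grip":0.6,"tx":2.5,"ty":0,"tz":0,"spin":0},{"grip":0.6,"tx":2.5,"ty":0,"tz":0,"spin":0},{"grip":0.6,"tx":2.5,"ty":-0.1,"tz":0,"spin":0},{"grip":0.6,"tx":0,"ty":0,"tz":3,"spin":0},{"grip":0.6,"tx":0,"ty":0,"tz":3,"spin":0},{"grip":0.6,"tx":0,"ty":0,"tz":3,"spin":0},{"grip":0.6,"tx":0,"ty":0,"tz":2.6,"spin":0},{"grip":0.6,"tx":0,"ty":0,"tz":1,"spin":0}]' 15
python3 -m creep '[{"grip":0.6,"tx":0,"ty":0,"tz":1,"spin":0},{"grip":0.6,"tx":0,"ty":0,"tz":0,"spin":0},{"grip":0.6,"tx":0,"ty":0,"tz":0,"spin":0}]'
```

```text
clock: 10.42
tool_pos: [0.6342, -0.2486, 0.0659]
eef_rot: [1.0, -0.027, -0.004, -0.001]
contact_force: [-0.8, -0.9, -0.7]
opening: 0.799
finger_force: 0.0
clock: 10.67
tool_pos: [0.6387, -0.2494, 0.0607]
eef_rot: [1.0, -0.027, 0.001, 0.0]
contact_force: [0.6, 0.2, -0.4]
opening: 0.807
finger_force: 0.0
```

```bash
python3 -m creep '[{"grip":-1,"tx":-0.2,"ty":0,"tz":0.2,"spin":0},{"grip":-1,"tx":0,"ty":0,"tz":0,"spin":0},{"grip":-1,"tx":0,"ty":0,"tz":0,"spin":0},{"grip":-1,"tx":0,"ty":0,"tz":0,"spin":0},{"grip":-1,"tx":0,"ty":0,"tz":0,"spin":0},{"grip":-1,"tx":0,"ty":0,"tz":0,"spin":0}]' 30
```

```text
clock: 11.17
tool_pos: [0.637, -0.2486, 0.0586]
eef_rot: [1.0, -0.026, 0.001, 0.0]
contact_force: [0.4, 0.3, 4.5]
opening: 0.509
finger_force: 30.0
```

The opening is 45 mm, so the flange is gripped. Now I'll lift.

```bash
python3 -m creep '[{"grip":-1,"tx":0,"ty":0,"tz":-0.5,"spin":0},{"grip":-1,"tx":0,"ty":0,"tz":-1.5,"spin":0},{"grip":-1,"tx":0,"ty":0,"tz":-2,"spin":0},{"grip":-1,"tx":0,"ty":0,"tz":-2.5,"spin":0},{"grip":-1,"tx":0,"ty":0,"tz":-2.5,"spin":0},{"grip":-1,"tx":0,"ty":0,"tz":-2.5,"spin":0},{"grip":-1,"tx":0,"ty":0,"tz":-1.5,"spin":0},{"grip":-1,"tx":0,"ty":0,"tz":0,"spin":0}]'
python3 - <<'E'
from h import *
from plant import r,optics
s=r.get_state();print(s['opening'],s['contact_force'])
c=optics.get_calibration('top');p,d=optics.snapshot('top')
b,st=blob(p,(205,190,232,214),(14,120,80),(30,255,255));f=ray(c,b,.054)[0];print('doneF',f)
u=np.array([np.cos(np.radians(29.4)),np.sin(np.radians(29.4))]);c0=np.array([.5555,.21])+.1287*np.array([-u[1],u[0]])
print('c0',c0,'done in c0',(f[:2]-c0)@u,(f[:2]-c0)@[-u[1],u[0]]); t=c0-.038*u;print('target',t,tool(s,[*t,.035]))
cv2.imwrite('pics/top2.png',p[60:300,150:470,::-1])
E
```

```text
clock: 11.83
tool_pos: [0.6386, -0.2499, 0.1926]
eef_rot: [1.0, -0.027, 0.004, 0.001]
contact_force: [0.9, -0.5, -2.1]
opening: 0.506
finger_force: 30.0
0.5063120005530107 [ 0.91510725 -0.53012593 -2.07915907]
doneF [0.52225785 0.33790675 0.054     ]
c0 [0.49232069 0.32212522] done in c0 0.03382887884257454 -0.0009471772798325836
target [0.45921456 0.30347087] [-20.98149187 -54.34321657  15.46573699]
```

View pics/top2.png

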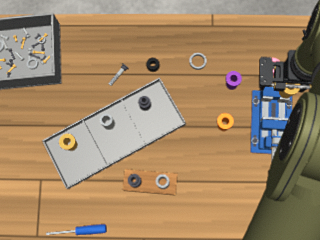

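The crop shows the finished flange undisturbed at crop (67,142) in the left compartment, and the arm over the vise. I'll carry the part across now.

```bash
python3 -m creep '[{"grip":-1,"tx":-0.7,"ty":-1.6,"tz":0,"spin":0},{"grip":-1,"tx":-1.2,"ty":-3,"tz":0,"spin":0},{"grip":-1,"tx":-1.2,"ty":-3.1,"tz":0,"spin":0},{"grip":-1,"tx":-1.2,"ty":-3.1,"tz":0,"spin":0},{"grip":-1,"tx":-1.2,"ty":-3.1,"tz":0,"spin":0},{"grip":-1,"tx":-1.2,"ty":-3.1,"tz":0,"spin":0},{"grip":-1,"tx":-1.2,"ty":-3.1,"tz":0,"spin":0},{"grip":-1,"tx":-1.2,"ty":-3.1,"tz":0,"spin":0}]'
python3 -m creep '[{"grip":-1,"tx":-1.2,"ty":-3.1,"tz":0,"spin":0},{"grip":-1,"tx":-1.2,"ty":-3.1,"tz":0,"spin":0},{"grip":-1,"tx":-1.2,"ty":-3.1,"tz":0,"spin":0},{"grip":-1,"tx":-1.2,"ty":-3.1,"tz":0,"spin":0},{"grip":-1,"tx":-1.2,"ty":-3.1,"tz":0,"spin":0},{"grip":-1,"tx":-1.2,"ty":-3.1,"tz":0,"spin":0},{"grip":-1,"tx":-1.2,"ty":-3.1,"tz":0,"spin":0},{"grip":-1,"tx":-1.2,"ty":-3.1,"tz":0,"spin":0}]'
python3 -m creep '[{"grip":-1,"tx":-1.2,"ty":-3.1,"tz":0,"spin":0},{"grip":-1,"tx":0,"ty":0,"tz":0,"spin":-5.4},{"grip":-1,"tx":0,"ty":0,"tz":0,"spin":-5.4},{"grip":-1,"tx":0,"ty":0,"tz":0,"spin":-5.4},{"grip":-1,"tx":0,"ty":0,"tz":0,"spin":-5.4},{"grip":-1,"tx":0,"ty":0,"tz":0,"spin":-5.4},{"grip":-1,"tx":0,"ty":0,"tz":0,"spin":-5.4},{"grip":-1,"tx":0,"ty":0,"tz":0,"spin":0}]'
python3 -m creep '[{"grip":-1,"tx":0,"ty":0,"tz":0,"spin":0},{"grip":-1,"tx":0,"ty":0,"tz":0,"spin":0}]'
python3 - <<'E'
from h import *
from plant import r,optics
s=r.get_state();print(s['opening'],R.from_quat(s['eef_rot']).as_matrix()[:,0],tool(s,[.4592,.3035,.036]))
c=optics.get_calibration('wrist');p,d=optics.snapshot('wrist');cv2.imwrite('pics/w3.png',p[:,:,::-1])
E
```

```text
clock: 12.55
tool_pos: [0.5558, -0.011, 0.1864]
eef_rot: [1.0, -0.027, -0.002, 0.0]
contact_force: [1.1, 0.9, -3.9]
opening: 0.505
finger_force: 30.0
clock: 13.22
tool_pos: [0.4733, 0.2413, 0.1865]
eef_rot: [1.0, -0.026, -0.001, 0.001]
contact_force: [0.6, -0.0, -3.1]
opening: 0.51
finger_force: 30.0
clock: 13.88
tool_pos: [0.4637, 0.2713, 0.1865]
eef_rot: [0.967, 0.255, -0.001, 0.0]
contact_force: [0.2, -0.1, -2.5]
opening: 0.506
finger_force: 30.0
clock: 14.05
tool_pos: [0.4642, 0.2716, 0.1871]
eef_rot: [0.968, 0.252, -0.001, 0.0]
contact_force: [0.6, 0.6, -2.8]
opening: 0.506
finger_force: 30.0
0.5064465670799836 [ 0.87265272  0.48833902 -0.00149382] [ 1.14026501 -3.03187177 15.10512791]
```

View pics/w3.png

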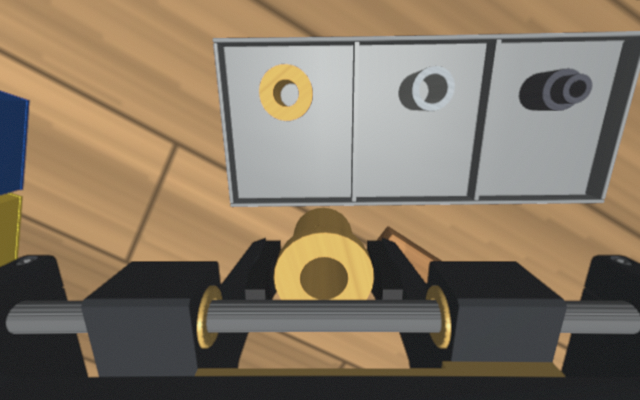

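The part is held upright, and the tool is square to the tray with the finished flange at (286,93). I'll shift over and lower gently.

```bash
python3 -m creep '[{"grip":-1,"tx":0.5,"ty":-1.5,"tz":0,"spin":0},{"grip":-1,"tx":0.6,"ty":-1.5,"tz":1.5,"spin":0},{"grip":-1,"tx":0,"ty":0,"tz":2.5,"spin":0},{"grip":-1,"tx":0,"ty":0,"tz":2.5,"spin":0},{"grip":-1,"tx":0,"ty":0,"tz":2.5,"spin":0},{"grip":-1,"tx":0,"ty":0,"tz":2,"spin":0},{"grip":-1,"tx":0,"ty":0,"tz":1.5,"spin":0},{"grip":-1,"tx":0,"ty":0,"tz":0.8,"spin":0}]'
python3 -m creep '[{"grip":-1,"tx":0,"ty":0,"tz":0.6,"spin":0},{"grip":-1,"tx":0,"ty":0,"tz":0.4,"spin":0},{"grip":-1,"tx":0,"ty":0,"tz":0.2,"spin":0},{"grip":-1,"tx":0,"ty":0,"tz":0,"spin":0},{"grip":-1,"tx":0,"ty":0,"tz":0,"spin":0},{"grip":-1,"tx":0,"ty":0,"tz":0,"spin":0}]'
```

```text
clock: 14.77
tool_pos: [0.4586, 0.303, 0.0527]
eef_rot: [0.967, 0.253, -0.001, 0.001]
contact_force: [0.1, 0.2, -2.6]
opening: 0.509
finger_force: 30.0
clock: 15.27
tool_pos: [0.46, 0.3038, 0.0434]
eef_rot: [0.967, 0.253, 0.001, -0.0]
contact_force: [-0.4, -0.0, -2.6]
opening: 0.505
finger_force: 30.0
```

```bash
python3 -m creep '[{"grip":-1,"tx":0,"ty":0,"tz":0.3,"spin":0},{"grip":-1,"tx":0,"ty":0,"tz":0.2,"spin":0},{"grip":-1,"tx":0,"ty":0,"tz":0.2,"spin":0},{"grip":-1,"tx":0,"ty":0,"tz":0.1,"spin":0},{"grip":-1,"tx":0,"ty":0,"tz":0,"spin":0},{"grip":-1,"tx":0,"ty":0,"tz":0,"spin":0}]'
```

```text
clock: 15.77
tool_pos: [0.4595, 0.3035, 0.0346]
eef_rot: [0.967, 0.254, -0.0, 0.0]
contact_force: [-0.0, -0.2, -2.3]
opening: 0.508
finger_force: 30.0
```

```bash
python3 -m creep '[{"grip":-1,"tx":0,"ty":0,"tz":0.1,"spin":0},{"grip":-1,"tx":0,"ty":0,"tz":0.1,"spin":0},{"grip":-1,"tx":0,"ty":0,"tz":0,"spin":0},{"grip":-1,"tx":0,"ty":0,"tz":0,"spin":0},{"grip":-1,"tx":0,"ty":0,"tz":0,"spin":0}]'
```

```text
clock: 16.18
tool_pos: [0.4596, 0.3037, 0.0344]
eef_rot: [0.967, 0.254, 0.0, -0.0]
contact_force: [-2.4, -1.4, 13.6]
opening: 0.504
finger_force: 29.9
```

Touchdown, with 13 N upward. I'll release, rise and look.

```bash
python3 -m creep '[{"grip":0.4,"tx":0,"ty":0,"tz":0,"spin":0},{"grip":0.4,"tx":0,"ty":0,"tz":0,"spin":0},{"grip":0.4,"tx":0,"ty":0,"tz":0,"spin":0},{"grip":0.4,"tx":0,"ty":0,"tz":-1,"spin":0},{"grip":0.4,"tx":0,"ty":0,"tz":-2.5,"spin":0},{"grip":0.4,"tx":0,"ty":0,"tz":-3.5,"spin":0},{"grip":0.4,"tx":0,"ty":0,"tz":-3.5,"spin":0},{"grip":0.4,"tx":0,"ty":0,"tz":-3.5,"spin":0}]'
python3 -m creep '[{"grip":0.4,"tx":-2,"ty":0,"tz":-2,"spin":0},{"grip":0.4,"tx":-2,"ty":0,"tz":-2,"spin":0},{"grip":0.4,"tx":0,"ty":0,"tz":0,"spin":0},{"grip":0.4,"tx":0,"ty":0,"tz":0,"spin":0}]'
python3 - <<'E'
from plant import optics
import cv2
p,d=optics.snapshot('scene');cv2.imwrite('pics/end.png',cv2.resize(p[150:310,130:470,::-1],None,fx=2,fy=2))
E
```

```text
clock: 16.85
tool_pos: [0.4592, 0.3032, 0.1745]
eef_rot: [0.967, 0.253, -0.0, 0.0]
contact_force: [1.3, 0.8, -0.4]
opening: 0.699
finger_force: 0.0
clock: 17.18
tool_pos: [0.4248, 0.2839, 0.2141]
eef_rot: [0.967, 0.254, 0.001, -0.0]
contact_force: [0.9, 0.2, 0.7]
opening: 0.701
finger_force: 0.0
```

View pics/end.png

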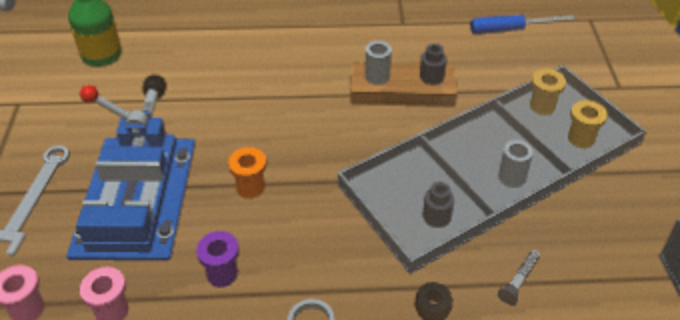

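The picture shows both brass flanges standing in the same compartment at (547,90) and (587,123). The vise is open and empty, the lever is over at (90,93), and everything else is in place.

```bash
python3 -c "
from plant import workorder
print(workorder.finish_job())"
```

```text
the job is handed in; nothing more can be done
None
```

The brass flange now stands upright beside its twin in the tray's left compartment, the cam lever is thrown fully over, the jaw is drawn back about 20 mm, and the job is handed in at about 17 s; no verdict was returned.

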